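Unlock and lift the empty cassette out of the bead feeder

TASK

The bead feeder's cassette has run empty. Swing the feed lever to neutral, straight along the feeder's centre line at the heavy mark, so that its lock plate frees the cassette; then pinch the cassette's two side catches fully in and lift it upright out of its socket until its foot is well clear (4 cm or more) above the feeder's deck. Finish while still holding it up there with both catches pinched, ready for refilling, with the lever left in neutral and the things lying around not disturbed.

Things in the scene. Friction and masses are not known exactly. Their poses are not given: they have to be found in the camera images.
- feeder: Bead feeder fixed to the table: box 240 x 150 mm, grey on a black base, its deck 60 mm above the table. Origin on the table, on the centre line; the housing spans x -130 to +110 mm, y +-75 mm from it. x runs along the centre line from the lever and chute end (nearest the robot) to the cassette end, y to its left, z up. Socket on the centre line at x = +55 mm, lever pivot at x = -15 mm.
- feed_lever (a joint): Angle of the steel feed lever, which swings level about an upright pivot, rad, -0.8 to 0.8. 0 = neutral: the arm lies on the feeder's centre line, its knob at the heavy mark. Positive = anticlockwise from above, knob towards the feeder's right (-y); starts at 0.35 to 0.75. Knob at pivot + 80 mm x (-cos a, -sin a) in the feeder's axes. Takes about 2 N at the knob, no detent, stays where left.
- lever_knob (a point): Centre of the upright round black knob on the free end of the feed lever: 18 mm in diameter, its top 14 mm above this point; it can be pinched down to 19 mm below this point, where the flat lever arm (11 mm wide, 5 mm thick, its top about 76 mm above the table) begins.
- lever_pivot (a point): Point on the lever's upright pivot axis, at the height of the knob's centre; axes as the feeder's. Behind the pivot the lever carries a lock plate; its two horns hang over the key tab on the cassette's front and keep it from rising. The gap between the horns lets the tab pass only within about 0.09 rad of neutral.
- neutral_mark (a point): Heavy black line on the white scale strip at the edge of the deck: the neutral position, on the feeder's centre line, 92.5 mm from the pivot axis.
- cassette_grip (a point): Centre of the white cassette, half-way between its two catch pads and half-way up them (100 mm above the table when seated). x as the feeder's x, y from the right catch to the left catch, z up. A box 54 (x) x 46 (y) mm, its top 30 mm above this point; the 40 x 34 mm foot goes 25 mm down into the socket (1 mm play), its underside 65 mm below this point. It is drawn straight up.
- catch_left (a joint): How far the left (+y) side catch is pushed in, m: 0 = out (hooked), 0.006 = against its stop. A tooth at its foot hooks under a steel keeper and is free of it beyond 0.004. Spring loaded outward, about 3 N at first and 8 N at the stop.
- catch_right (a joint): The same for the right (-y) side catch.
- catch_left_pad (a point): Centre of the outer face of the left catch's grey ribbed finger pad, an upright face 26 mm wide (x) and 40 mm high, 29.5 mm to +y of cassette_grip when out. The two pads are 59 mm apart over all when out and 47 mm when both are fully in. The steel keepers stand below them, their tops 25 mm below this point.
- catch_right_pad (a point): The same for the right catch, 29.5 mm to -y of cassette_grip.
- cassette: The same cassette, about 0.16 kg; origin at the middle of the underside of its foot, axes as cassette_grip.
- tray_black: Bystander: shallow black tray, 72 x 72 x 19 mm, under the feeder's chute; origin under its centre. Leave alone.
- cup: Bystander: small white cup with beads, 62 mm wide, 23 mm high, left of the feeder; origin under its centre. Leave alone.
- tweezers: Bystander: steel tweezers 14 x 125 x 10 mm lying left of the feeder. Leave alone.
- jar: Bystander: small round white lidded jar, 41 mm wide, 34 mm high, left of the feeder; origin under its centre. Leave alone.
There are look-alikes about, which are no part of the job. Leave any purple or red look-alike of the cassette alone.

How it is judged:
On the way, in this order (a step that is already met when the one before it is completed fails the run):
1. The feed lever stands at neutral (within 0.08 rad) while the cassette is still seated (value of joint feed_lever between -0.08 and 0.08 rad and height (world z) of cassette_grip below 0.106 m), for 0.2 s.
2. Both side catches are pinched in (more than 4.2 mm) while the cassette is still in its socket (value of joint each of catch_left, catch_right above 0.0042 m and height (world z) of cassette_grip below 0.118 m), for 0.1 s.
At the end, for the whole second after the job is handed in: Cassette held by the fingers (over 2 N), at rest, upright within 0.3 rad, its foot 40 mm or more above the deck (cassette_grip above 165 mm), touching nothing of the feeder, both catches pinched in over 4.2 mm, lever within 0.08 rad of neutral (height (world z) of cassette_grip above 0.165 m and angle between cassette_grip's own z axis and vertical below 0.3 rad and value of joint each of catch_left, catch_right above 0.0042 m and value of joint feed_lever between -0.08 and 0.08 rad and contact force between the fingers and cassette above 2 N and contact force between cassette and feeder below 0.1 N and linear speed of cassette below 0.05 m/s); the arm keeps its last pose, push and grip.
It fails at once if the black tray is moved by more than 3 cm (distance of tray_black from where it was at the start of the episode above 0.03 m).
It fails at once if the bead cup is moved by more than 3 cm (distance of cup from where it was at the start of the episode above 0.03 m).
It fails at once if the tweezers are moved by more than 3 cm (distance of tweezers from where it was at the start of the episode above 0.03 m).
It fails at once if the jar is moved by more than 3 cm (distance of jar from where it was at the start of the episode above 0.03 m).
It also fails if it takes over 48 s, if anything falls off the work surface, if the arm or the gripper's body presses on something with over 40 N, if the wrist force passes 120 N, or if a joint passes its speed limit or range.

ROBOT

A 6-joint arm with a two-finger parallel gripper is mounted at the origin on the work surface; the furniture and walls round the work are solid. World frame = base frame: x ahead of the robot, y to its left, z up, the work surface at z = 0. Lengths are in m, angles in rad, forces in N, time in s.
With the tool pointing down it reaches from about 0.275 to 0.725 m from the base axis. Payload 15.9 kg.
Tool frame: the origin (TCP) lies at the very end of the fingers, on their centre line; the grasp point (between the pads) lies 19 mm behind it; z points along the fingers, y is the direction in which the jaws open and shut (so a half turn about z gives the same grasp; the last joint's range is limited). The gripper opens to 85 mm and grips with 20 to 120 N. Pads are 22 mm wide; open, the fingers measure 114 mm over their backs; the gripper's body (76 mm by 85 mm) begins 54 mm behind the grasp point. The pads swing forward as they close: fully open they stand 13 mm farther back than shut.
Start: joints at [1.223, 0.213, -0.034, 1.323, 0, 1.571], TCP at [0.17, 0.47, 0.231] pointing down, gripper open.
Joint ranges: [-2.98, 2.98], [-0.74, 1.72], [-1.14, 1.35], [-2.1, 2.04], [-1.57, 1.44], [-3.14, 3.14]. Speed limits (rad/s): [1.89, 1.89, 2.39, 2.57, 3.14, 3.14].

INTERFACE

Orientations are given as a 3x3 rotation matrix whose columns are the frame's x, y, z axes.
In Python, from station import manip, capture, camera_model, job gives the robot as it stands. The module is installed in compiled form; this text tells all that it offers.
- The arm moves only by the shell command python3 -m crank 'ROWS' [FORCE]. ROWS is JSON, a list of rows, each an object of numbers: "claw": the gripper's target within -1 to 1 (shut at 1, half-way at 0, fully open at -1); "dx", "dy", "dz": the shift along the tool's x, y, z in mm; "roll": the turn about the tool's z in rad. In form: [{"claw": .., "dx": .., "dy": .., "dz": .., "roll": ..}, ...]. A call has 1 to 20 rows; each row shifts and turns the pose as measured when the row begins, along the tool's axes as they then stand; what a row does not reach is not made up. A row lasts 1/8 s, in which the tool goes at most 62.5 mm and 10.7 degrees, less where a joint would pass 70% of its speed; a pose out of reach is approached as far as the arm can. A call with a gripper value outside its range is refused whole. The fingers move at their own pace and stop on an object; FORCE is the grip in N (left out, the last holds). Time passes only in rows, so rows that do not move let the fingers close. It gives the time, the measured TCP pose, the force and the opening at its end, in the units of the state.
- manip.get_state(): the state, without advancing time (a new reading comes with each control period).
- capture(name): name is "scene" or "top"; returns the picture (420x560x3 uint8, blue, green, red); there is no depth.
- camera_model(name): a dict with "fx", "fy", "cx", "cy" (pixels), "view" (4x4, takes a point from world to camera coordinates). Camera axes: x right, y down, z forward; pixel columns grow to the right and rows downward; lengths in m; the calibration is good to about 2 mm. A picture is of the moment at which its call begins. camera_model takes no time and is no camera call.
- job.close_job(): hands the job in, once; it reports no verdict.
The state is a dict: "clock": time; "qpos": joint angles; "dq": joint speeds; "tau": joint torques, N m; "position": TCP position; "tcp_rot": TCP orientation; "contact_force": force on the tool from outside, world axes, zero at the start; "ft_torque": the same for the moment, N m; "finger_gap": opening from 0.0 (shut) to 1.0 (fully open).
Only numpy, scipy, OpenCV 4.12 (cv2) and the standard library are available. Lean on these libraries where they do the work, as an engineer would, in place of code of your own. Each camera call takes 0.05 s, during which the arm holds its last target.

## Working session

There is one attempt and no reset: what is moved stays moved. The work goes in short steps, Python scripts to look and compute and a shell command to move; the robot and the scene stay as the last step left them, time stands still between calls to the robot, and variables do not carry over. Pictures are saved under pics/ and viewed, and the job is handed in when it is done.

```bash
mkdir -p pics; python3 - <<'E'
from station import manip,capture,camera_model
import cv2,json
s=manip.get_state();print(s)
for n in("scene","top"):
    cv2.imwrite(f"pics/{n}0.png",capture(n)); m=camera_model(n);print(n,m)
E
```

```text
{'clock': 0.0, 'qpos': array([ 1.22298668e+00,  2.13349137e-01, -3.50504022e-02,  1.32345931e+00,
        1.34405750e-05,  1.57081414e+00]), 'dq': array([-5.34130592e-04, -8.20010108e-05, -2.71041952e-05, -1.47993123e-04,
        1.12803173e-03,  4.44453200e-05]), 'tau': array([ 2.30078069e-03, -6.86155844e+01,  4.87127316e+01,  1.73976441e-02,
        2.46795344e-04,  5.25390828e-05]), 'position': array([0.17030711, 0.46976262, 0.2308231 ]), 'tcp_rot': array([[-9.40115447e-01,  3.40855991e-01, -3.74786944e-04],
       [ 3.40856196e-01,  9.40114921e-01, -9.94323618e-04],
       [ 1.34216362e-05, -1.06252744e-03, -9.99999435e-01]]), 'contact_force': array([0.30380249, 0.91214338, 0.22490488]), 'ft_torque': array([-0.04479467,  0.07787623,  0.00364507]), 'finger_gap': 0.9986948756691724}
scene {'fx': 499.2864232416846, 'fy': 499.2864232416846, 'cx': 282.1463527064133, 'cy': 208.80690725624254, 'view': array([[ 0.67205226, -0.74038289,  0.01337679, -0.19118185],
       [-0.40226047, -0.38018299, -0.83285497,  0.37904385],
       [ 0.6217172 ,  0.55434111, -0.55332961,  0.60220112],
       [ 0.        ,  0.        ,  0.        ,  1.        ]])}
top {'fx': 399.99229380179486, 'fy': 399.99229380179486, 'cx': 280.88027992157447, 'cy': 208.15042930794235, 'view': array([[ 0.01492128, -0.99957571,  0.02501508,  0.23302329],
       [-0.98319294, -0.01922026, -0.18155499,  0.58343222],
       [ 0.18195876, -0.02188562, -0.98306258,  0.83290931],
       [ 0.        ,  0.        ,  0.        ,  1.        ]])}
```

View pics/scene0.png

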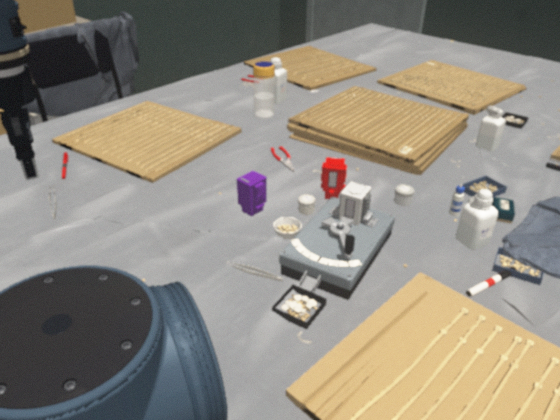

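View pics/top0.png

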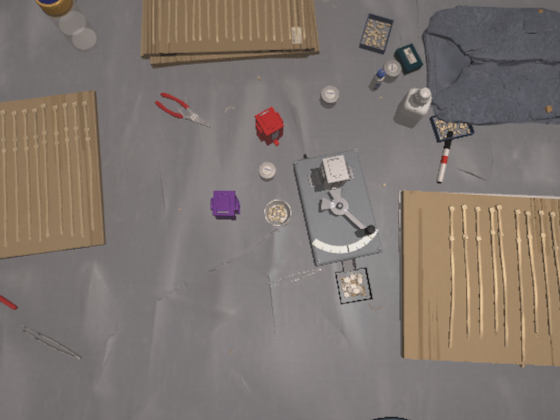

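The white cassette sits on the feeder at top (336,168) and scene (355,203). The look-alikes are purple (top 225,203) and red (top 269,124), both standing on the table. Only the white one is in the feeder's socket, so that is the one meant. I'll confirm it in an enlarged crop.

```bash
python3 - <<'E'
import cv2
t=cv2.imread("pics/top0.png");s=cv2.imread("pics/scene0.png")
cv2.imwrite("pics/tc.png",cv2.resize(t[140:280,285:395],None,fx=5,fy=5,interpolation=cv2.INTER_CUBIC)[:600*7//6][:700])
cv2.imwrite("pics/tc.png",cv2.resize(t[145:265,285:395],None,fx=5,fy=5,interpolation=cv2.INTER_CUBIC))
cv2.imwrite("pics/sc.png",cv2.resize(s[175:295,270:410],None,fx=5,fy=5,interpolation=cv2.INTER_CUBIC))
E
```

```text
(no output)
```

View pics/tc.png

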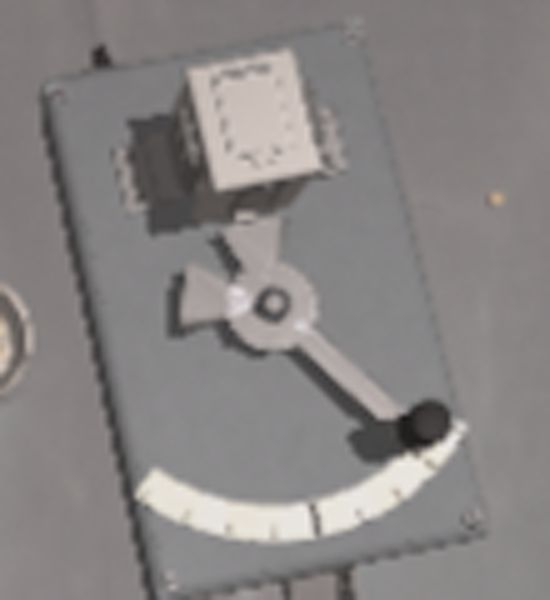

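View pics/sc.png

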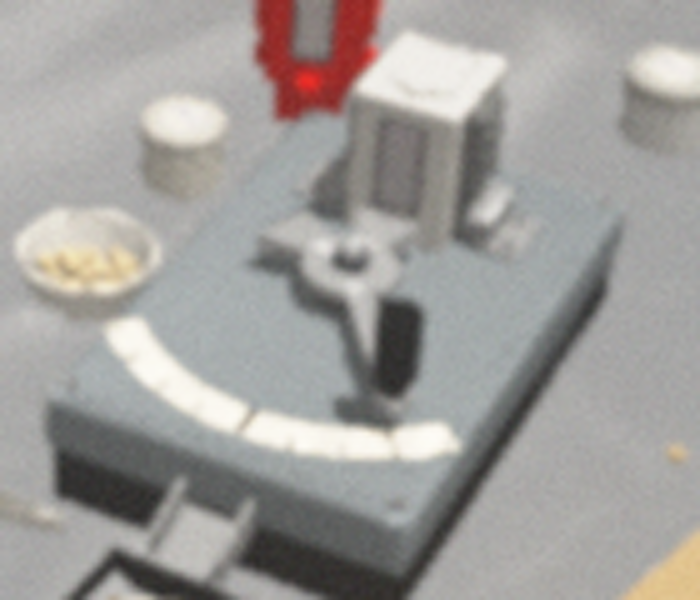

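```bash
cat > h.py <<'E'
import numpy as np
from station import manip,capture,camera_model
CM={n:camera_model(n) for n in("scene","top")}
def proj(n,P):
    m=CM[n];P=np.atleast_2d(P);c=P@m["view"][:3,:3].T+m["view"][:3,3]
    return np.c_[m["fx"]*c[:,0]/c[:,2]+m["cx"],m["fy"]*c[:,1]/c[:,2]+m["cy"]]
def back(n,uv,z):
    m=CM[n];R=m["view"][:3,:3];t=m["view"][:3,3];o=-R.T@t
    d=R.T@np.array([(uv[0]-m["cx"])/m["fx"],(uv[1]-m["cy"])/m["fy"],1]);return o+d*(z-o[2])/d[2]
E
cat > fit.py <<'E'
from h import *
from scipy.optimize import least_squares
T=[((45,88),(110,75,60)),((362,20),(110,-75,60)),((485,540),(-130,-75,60)),((316,518),(-107.5,0,61)),
((185,68),(82,23,130)),((293,50),(82,-23,130)),((325,168),(28,-23,130)),((217,190),(28,23,130))]
S=[((50,405),(-130,75,60)),((395,550),(-130,-75,60)),((622,212),(110,-75,60)),((247,422),(-107.5,0,61)),
((350,97),(28,23,130)),((465,120),(28,-23,130)),((505,65),(82,-23,130)),((405,32),(82,23,130))]
def W(p,P):
    P=np.array(P)/1000.;c,s=np.cos(p[2]),np.sin(p[2]);return P@np.array([[c,-s,0],[s,c,0],[0,0,1]]).T+[p[0],p[1],0]
def res(p):
    return np.r_[(proj("top",W(p,[b for a,b in T]))-(np.array([a for a,b in T])/5+[285,145])),(proj("scene",W(p,[b for a,b in S]))-(np.array([a for a,b in S])/5+[270,175]))].ravel()
r=least_squares(res,[.5,0,0],loss="soft_l1");print(r.x);print(r.fun.reshape(-1,2).round(1).tolist())
p=r.x
print("grip",W(p,[55,0,100]),"pivot",W(p,[-15,0,95]),"neutralknob",W(p,[-95,0,95]))
k=back("top",np.array([427,420])/5+[285,145],.109);pv=W(p,[-15,0,95]);d=k-pv
# also scene
k2=back("scene",np.array([402,303])/5+[270,175],.109)
for k in(k,k2):
  d=k-pv;a=np.arctan2(-d[1],-d[0])-p[2];print("knob",k,np.hypot(*d[:2]),a)
s=manip.get_state();R=s["tcp_rot"];print("tool y yaw",np.arctan2(R[1,1],R[0,1]))
E
python3 fit.py
```

```text
[0.59409105 0.1197958  0.22161873]
[[-0.7, -1.5], [0.8, -0.5], [2.7, -0.0], [0.5, 1.2], [0.7, 0.5], [0.7, -0.2], [0.5, 1.1], [0.2, 1.1], [-2.7, -1.9], [2.0, -3.8], [1.2, -2.3], [-1.0, 0.6], [-0.2, -2.4], [-1.7, -0.7], [0.3, -1.9], [-0.6, -1.2]]
grip [0.64774591 0.13188529 0.1       ] pivot [0.57945791 0.11649866 0.095     ] neutralknob [0.50141448 0.09891394 0.095     ]
knob [0.52859858 0.06000382 0.109     ] 0.07601538072504686 0.6162258063386752
knob [0.53619432 0.06246076 0.109     ] 0.06922306461313656 0.6740613261116106
tool y yaw 1.2230002453682354
```

```bash
cat >> fit.py <<'E'
print('---')
T0,S0=T,S
T=T0[:0]+T0;S=[S0[0]];S=[]
def fit(t,s):
    global T,S
    T,S=t,s
    def f(p):
        o=[]
        if T:o.append(proj("top",W(p,[b for a,b in T]))-(np.array([a for a,b in T])/5+[285,145]))
        if S:o.append(proj("scene",W(p,[b for a,b in S]))-(np.array([a for a,b in S])/5+[270,175]))
        return np.concatenate(o).ravel()
    r=least_squares(f,[.59,.12,.22]);print(r.x.round(4),r.fun.reshape(-1,2).round(1).tolist(),W(r.x,[55,0,100])[:2],W(r.x,[-95,0,95])[:2])
fit(T0,[]);fit([],S0);fit(T0[4:],[]);fit([],S0[4:]);fit(T0[:4],[]);fit([],S0[:4])
E
python3 fit.py|sed -n '/---/,$p'
```

```text
---
[0.5946 0.1214 0.2151] [[-1.2, -2.0], [0.4, -0.6], [1.7, 0.0], [-0.6, 1.0], [0.2, 0.1], [0.2, -0.4], [-0.2, 0.9], [-0.5, 0.7]] [0.64836661 0.13313224] [0.50182251 0.10111931]
[0.5902 0.1161 0.2189] [[-2.8, -0.3], [2.2, -1.7], [1.9, -0.7], [-0.9, 2.4], [0.1, -1.0], [-1.2, 0.8], [0.9, -0.5], [-0.1, 0.1]] [0.64391198 0.1280469 ] [0.49749265 0.09546807]
[0.5955 0.1205 0.2294] [[0.1, -0.1], [0.1, -0.8], [0.0, 0.4], [-0.2, 0.5]] [0.64904711 0.13297222] [0.50297757 0.09885933]
[0.5904 0.1137 0.2555] [[0.5, -0.5], [-0.5, 0.9], [0.6, -0.7], [-0.6, 0.3]] [0.64357061 0.12761291] [0.49844152 0.08969792]
[0.5939 0.1216 0.2159] [[-1.3, -1.6], [0.3, -0.3], [1.6, 0.3], [-0.6, 1.3]] [0.64758131 0.133371  ] [0.50106515 0.10123041]
[0.5904 0.1164 0.2188] [[-2.8, -0.4], [2.1, -1.8], [1.8, -0.8], [-1.0, 2.3]] [0.64407791 0.12835513] [0.49765365 0.09579845]
```

```bash
python3 -m crank '[{"claw":-1,"dx":-48,"dy":-26},{"claw":-1,"dx":-48,"dy":-26},{"claw":-1,"dx":-48,"dy":-26},{"claw":-1,"dx":-48,"dy":-26},{"claw":-1,"dx":-48,"dy":-26},{"claw":-1,"dx":-48,"dy":-26},{"claw":-1,"dx":-48,"dy":-26},{"claw":-1,"dx":-48,"dy":-26},{"claw":-1,"dx":-48,"dy":-26}]' 40
python3 -m crank '[{"claw":-1,"roll":-0.18},{"claw":-1,"roll":-0.18},{"claw":-1,"roll":-0.18},{"claw":-1,"roll":-0.18}]'
python3 - <<'E'
from h import *
import cv2
for n in("scene","top"):cv2.imwrite(f"pics/{n}1.png",capture(n))
s=manip.get_state();R=s["tcp_rot"];print(s["position"],R.round(3),np.arctan2(R[1,1],R[0,1]),s["qpos"])
E
```

```text
[0.17033335 0.46985359 0.23101076] [[-0.94   0.341 -0.   ]
 [ 0.341  0.94  -0.001]
 [ 0.    -0.001 -1.   ]] 1.2229968172212347 [ 1.22299156e+00  2.13178608e-01 -3.47923415e-02  1.32353289e+00
  2.57971233e-05  1.57079107e+00]invalid input
invalid input
```

```bash
python3 -m crank '[{"claw":-1,"dx":-48,"dy":-26,"dz":0,"roll":0},{"claw":-1,"dx":-48,"dy":-26,"dz":0,"roll":0},{"claw":-1,"dx":-48,"dy":-26,"dz":0,"roll":0},{"claw":-1,"dx":-48,"dy":-26,"dz":0,"roll":0},{"claw":-1,"dx":-48,"dy":-26,"dz":0,"roll":0},{"claw":-1,"dx":-48,"dy":-26,"dz":0,"roll":0},{"claw":-1,"dx":-48,"dy":-26,"dz":0,"roll":0},{"claw":-1,"dx":-48,"dy":-26,"dz":0,"roll":0},{"claw":-1,"dx":-48,"dy":-26,"dz":0,"roll":0}]' 40
python3 -m crank '[{"claw":-1,"dx":0,"dy":0,"dz":0,"roll":-0.18},{"claw":-1,"dx":0,"dy":0,"dz":0,"roll":-0.18},{"claw":-1,"dx":0,"dy":0,"dz":0,"roll":-0.18},{"claw":-1,"dx":0,"dy":0,"dz":0,"roll":-0.18}]'
python3 - <<'E'
from h import *
import cv2
for n in("scene","top"):cv2.imwrite(f"pics/{n}1.png",capture(n))
s=manip.get_state();R=s["tcp_rot"];print(s["position"],R.round(3),np.arctan2(R[1,1],R[0,1]),s["qpos"])
E
```

```text
clock: 1.32
position: [0.5047, 0.0936, 0.2304]
tcp_rot: [[-0.942, 0.335, 0.0], [0.335, 0.942, -0.0], [-0.0, -0.0, -1.0]]
contact_force: [1.1, 1.3, 0.7]
finger_gap: 0.996
clock: 1.82
position: [0.5066, 0.0896, 0.2288]
tcp_rot: [[-0.923, -0.384, -0.002], [-0.384, 0.923, -0.001], [0.003, -0.0, -1.0]]
contact_force: [0.9, -0.3, -0.1]
finger_gap: 1.001
[0.50653161 0.08967697 0.22886607] [[-0.925 -0.381 -0.002]
 [-0.381  0.925 -0.001]
 [ 0.002 -0.    -1.   ]] 1.9613769594437689 [ 1.75777545e-01  2.45423654e-01  1.01619477e-03  1.32871982e+00
 -8.99734335e-04 -2.14801567e-01]
```

```bash
python3 - <<'E'
from h import *
import cv2
s=manip.get_state();R=s["tcp_rot"];p=s["position"]
for n in("scene","top"):
    im=cv2.imread(f"pics/{n}1.png")
    q=np.array([p,p+R@[0,.0425,-.013],p+R@[0,-.0425,-.013],p+R@[0,.057,-.013],p+R@[0,-.057,-.013]])
    uv=proj(n,q);print(n,uv.round(1).tolist())
    c=uv[0].astype(int);o=c-[70,60]
    k=cv2.resize(im[o[1]:o[1]+120,o[0]:o[0]+140],None,fx=5,fy=5,interpolation=cv2.INTER_CUBIC)
    for u in uv:cv2.circle(k,tuple(((u-o)*5).astype(int)),3,(0,0,255),-1)
    cv2.imwrite(f"pics/{n}1c.png",k)
E
```

```text
scene [[333.2, 179.4], [309.4, 168.2], [358.8, 177.3], [301.2, 166.7], [367.5, 178.9]]
top [[370.6, 232.3], [349.8, 240.4], [394.9, 222.4], [342.0, 243.5], [402.5, 219.4]]
```

View pics/scene1c.png

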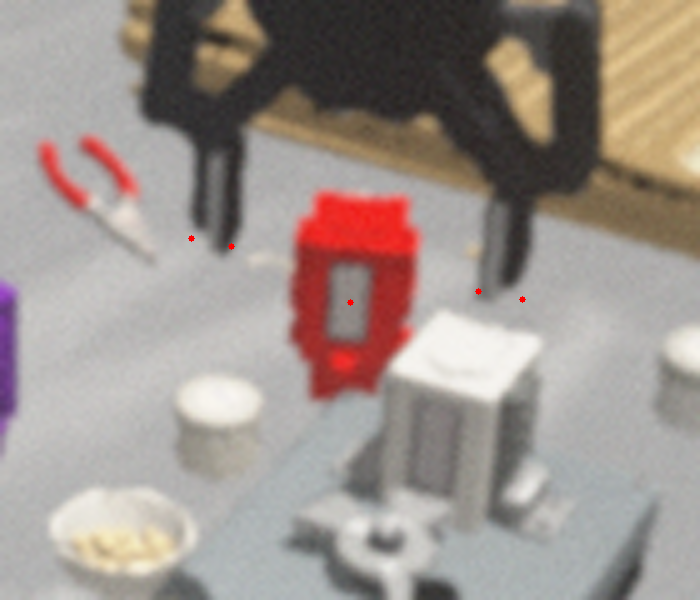

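View pics/top1c.png

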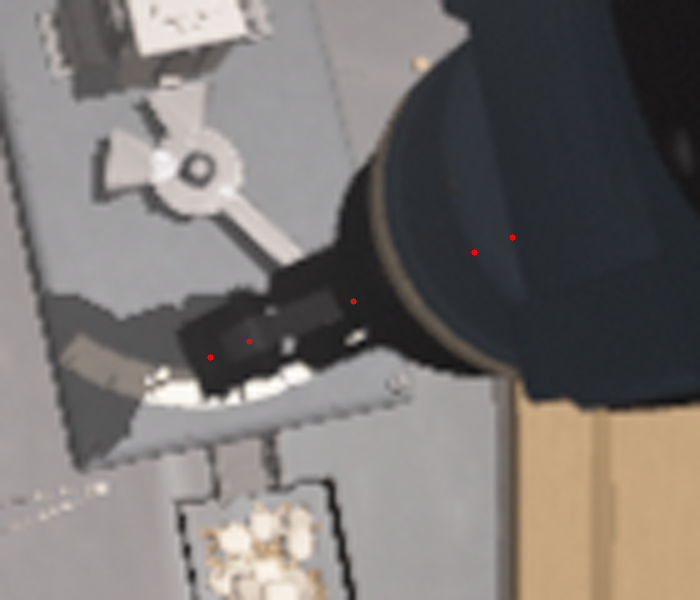

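```bash
cat > go.py <<'E'
import sys
from h import *
s=manip.get_state();R=s["tcp_rot"];p=s["position"]
t=np.array([float(a) for a in sys.argv[1:4]]);y=float(sys.argv[4])
yaw=np.arctan2(R[1,1],R[0,1]);print("clock",s["clock"],"pos",p.round(4),"yaw",yaw.round(3),"dtool mm",(R.T@(t-p)*1000).round(1),"roll",round(yaw-y,3),"gap",round(s["finger_gap"],3),"F",s["contact_force"].round(1),"tilt",R[:,2].round(3))
E
python3 -m crank '[{"claw":-1,"dx":0,"dy":0,"dz":0,"roll":-0.16},{"claw":-1,"dx":0,"dy":0,"dz":0,"roll":-0.16},{"claw":-1,"dx":0,"dy":0,"dz":0,"roll":-0.15}]'
python3 go.py .527 .057 .15 2.43
```

```text
clock: 2.3
position: [0.5063, 0.0897, 0.2286]
tcp_rot: [[-0.654, -0.756, -0.003], [-0.756, 0.654, -0.001], [0.003, 0.001, -1.0]]
contact_force: [-0.1, 0.6, 0.7]
finger_gap: 0.998
clock 2.3 pos [0.5063 0.0897 0.2286] yaw 2.428 dtool mm [ 11.  -37.1  78.6] roll -0.002 gap 0.998 F [-0.1  0.6  0.7] tilt [-0.003 -0.001 -1.   ]
```

```bash
python3 -m crank '[{"claw":-1,"dx":11,"dy":-37,"dz":20,"roll":0},{"claw":-1,"dx":0,"dy":0,"dz":40,"roll":0},{"claw":-1,"dx":0,"dy":0,"dz":30,"roll":0},{"claw":-1,"dx":0,"dy":0,"dz":10,"roll":0}]'
python3 go.py .527 .057 .085 2.43
python3 - <<'E'
from h import *
import cv2
for n in("scene","top"):
    im=capture(n);c=(340,215) if n=="scene" else (350,215)
    cv2.imwrite(f"pics/{n}2c.png",cv2.resize(im[c[1]-60:c[1]+60,c[0]-70:c[0]+70],None,fx=5,fy=5,interpolation=cv2.INTER_CUBIC))
E
```

```text
clock: 2.8
position: [0.5282, 0.0564, 0.1268]
tcp_rot: [[-0.667, -0.745, -0.0], [-0.745, 0.667, -0.001], [0.001, -0.0, -1.0]]
contact_force: [-0.5, -0.2, 0.1]
finger_gap: 0.996
clock 2.8 pos [0.5282 0.0564 0.1268] yaw 2.411 dtool mm [ 0.3  1.3 41.8] roll -0.019 gap 0.996 F [-0.5 -0.2  0.1] tilt [-0.    -0.001 -1.   ]
```

View pics/scene2c.png

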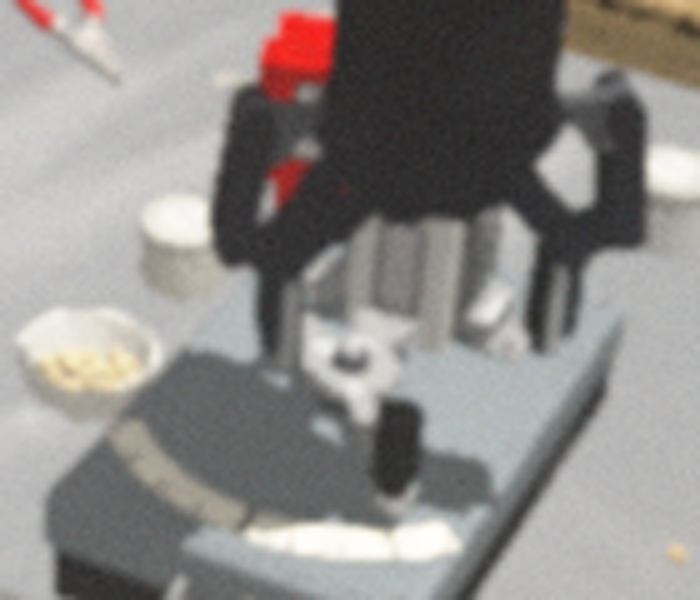

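View pics/top2c.png

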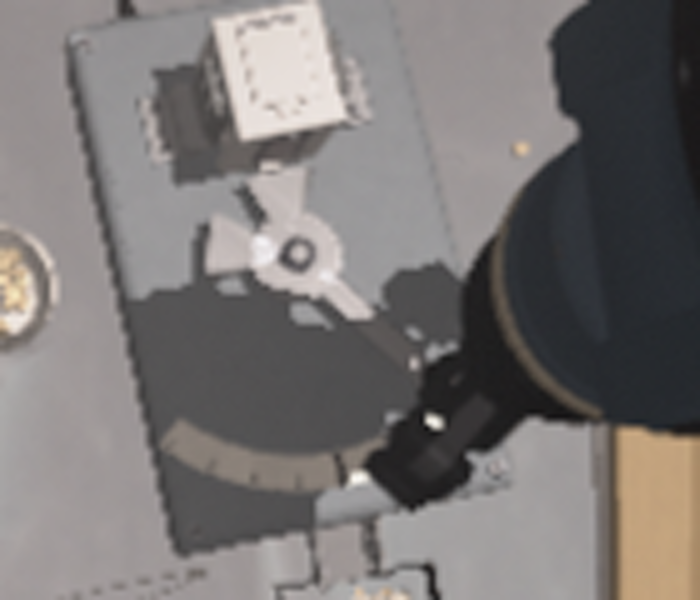

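```bash
python3 - <<'E'
from h import *
print((proj("scene",[[.5282,.0564,.109],[.5282,.0564,.081]])-[270,155])*5)
print((proj("top",[.5282,.0564,.109])-[285,145])*5)
E
```

```text
[[402.70169731 419.52301221]
 [395.90452821 480.46392912]]
[[435.76119615 421.12305438]]
```

```bash
python3 -m crank '[{"claw":-1,"dx":0,"dy":1,"dz":21,"roll":0},{"claw":-1,"dx":0,"dy":0,"dz":18,"roll":0},{"claw":-0.2,"dx":0,"dy":0,"dz":2,"roll":0},{"claw":0.4,"dx":0,"dy":0,"dz":0,"roll":0},{"claw":1,"dx":0,"dy":0,"dz":0,"roll":0},{"claw":1,"dx":0,"dy":0,"dz":0,"roll":0},{"claw":1,"dx":0,"dy":0,"dz":0,"roll":0},{"claw":1,"dx":0,"dy":0,"dz":0,"roll":0}]' 30
python3 go.py .527 .057 .085 2.43
```

```text
clock: 3.9
position: [0.5319, 0.0582, 0.0932]
tcp_rot: [[-0.67, -0.743, 0.009], [-0.743, 0.67, 0.0], [-0.006, -0.007, -1.0]]
contact_force: [0.2, -0.3, -2.6]
finger_gap: 0.197
clock 3.9 pos [0.5319 0.0582 0.0932] yaw 2.408 dtool mm [4.2 2.9 8.1] roll -0.022 gap 0.197 F [ 0.2 -0.3 -2.6] tilt [ 0.009  0.    -1.   ]
```

```bash
python3 -m crank '[{"claw":1,"dx":-0.6,"dy":10,"dz":0,"roll":0.13},{"claw":1,"dx":-0.6,"dy":10,"dz":0,"roll":0.13},{"claw":1,"dx":-0.6,"dy":10,"dz":0,"roll":0.13}]'
python3 go.py .5025 .099 .09 1.79
python3 - <<'E'
from h import *
import cv2
for n in("scene","top"):
    im=capture(n);c=(340,215) if n=="scene" else (350,215)
    cv2.imwrite(f"pics/{n}3c.png",cv2.resize(im[c[1]-60:c[1]+60,c[0]-70:c[0]+70],None,fx=5,fy=5,interpolation=cv2.INTER_CUBIC))
E
```

```text
clock: 4.28
position: [0.5133, 0.0815, 0.0931]
tcp_rot: [[-0.907, -0.421, 0.009], [-0.421, 0.907, -0.001], [-0.007, -0.005, -1.0]]
contact_force: [-0.0, 0.4, 0.1]
finger_gap: 0.194
clock 4.275 pos [0.5133 0.0815 0.0931] yaw 2.006 dtool mm [ 2.4 20.4  3. ] roll 0.216 gap 0.194 F [-0.   0.4  0.1] tilt [ 0.009 -0.001 -1.   ]
```

View pics/scene3c.png

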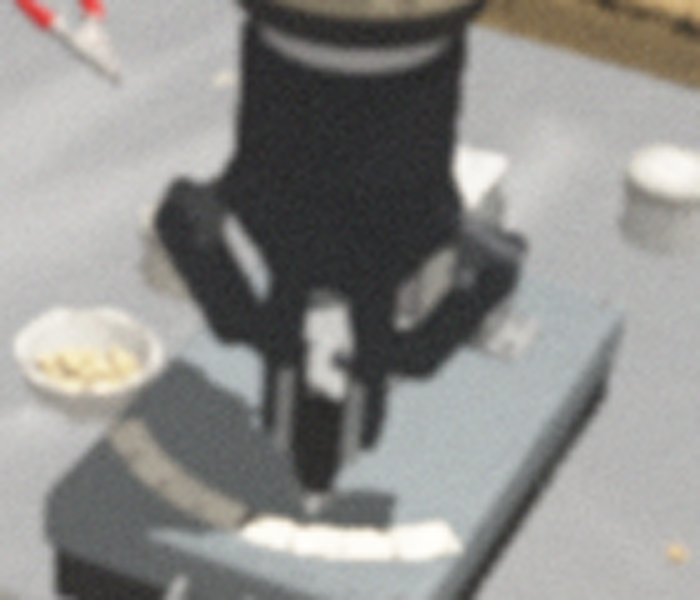

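View pics/top3c.png

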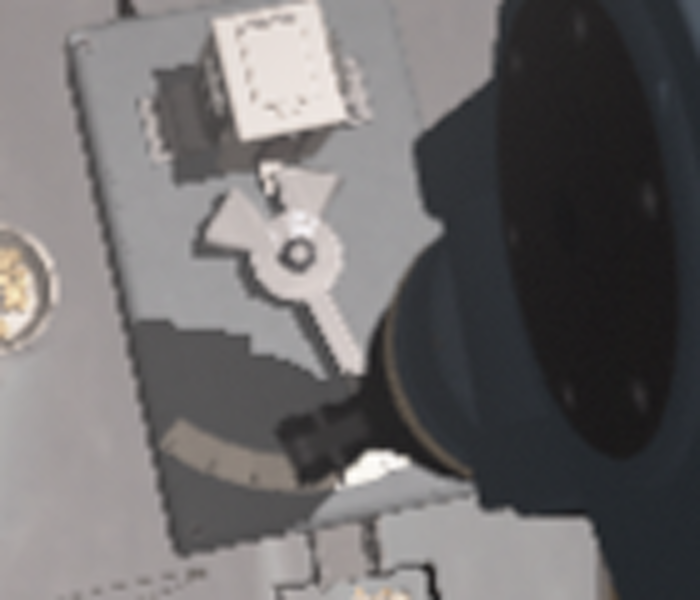

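```bash
python3 -m crank '[{"claw":1,"dx":-0.6,"dy":10,"dz":0,"roll":0.12},{"claw":1,"dx":-0.6,"dy":10,"dz":0,"roll":0.1},{"claw":1,"dx":0,"dy":0,"dz":0,"roll":0}]'
python3 go.py .5065 .0993 .09 1.79
python3 - <<'E'
from h import *
import cv2
for n in("scene","top"):
    im=capture(n);c=(340,215) if n=="scene" else (350,215)
    cv2.imwrite(f"pics/{n}4c.png",cv2.resize(im[c[1]-60:c[1]+60,c[0]-70:c[0]+70],None,fx=5,fy=5,interpolation=cv2.INTER_CUBIC))
E
```

```text
clock: 4.75
position: [0.5065, 0.0998, 0.0931]
tcp_rot: [[-0.975, -0.221, 0.008], [-0.221, 0.975, -0.003], [-0.007, -0.005, -1.0]]
contact_force: [-1.6, -0.1, -0.2]
finger_gap: 0.195
clock 4.75 pos [0.5065 0.0998 0.0931] yaw 1.793 dtool mm [ 0.1 -0.5  3.1] roll 0.003 gap 0.195 F [-1.6 -0.1 -0.2] tilt [ 0.008 -0.003 -1.   ]
```

View pics/scene4c.png

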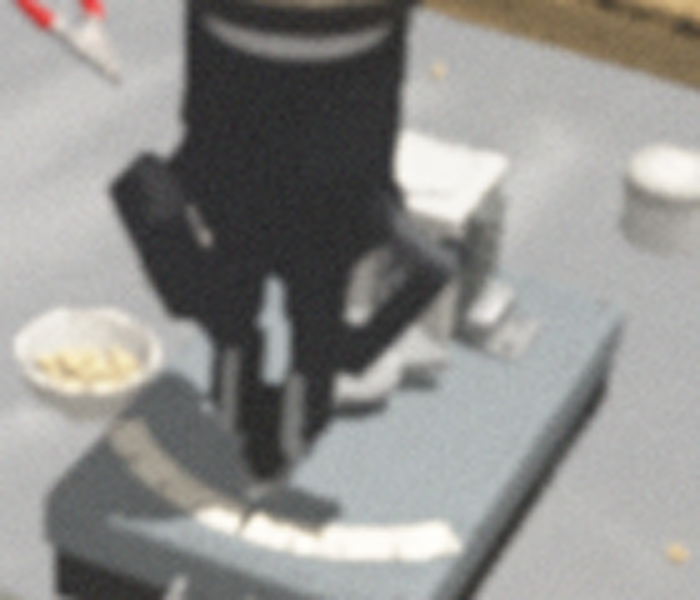

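View pics/top4c.png

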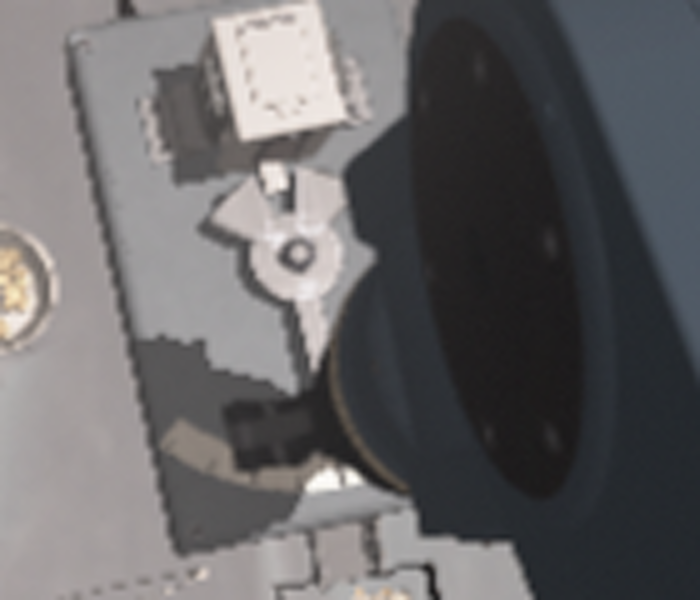

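```bash
python3 -m crank '[{"claw":0.4,"dx":0,"dy":0,"dz":0,"roll":0},{"claw":0,"dx":0,"dy":0,"dz":0,"roll":0},{"claw":-1,"dx":0,"dy":0,"dz":0,"roll":0},{"claw":-1,"dx":0,"dy":0,"dz":-40,"roll":0},{"claw":-1,"dx":0,"dy":0,"dz":-50,"roll":0},{"claw":-1,"dx":0,"dy":0,"dz":-50,"roll":0},{"claw":-1,"dx":0,"dy":0,"dz":0,"roll":0}]'
python3 go.py .6465 .131 .24 1.79
python3 - <<'E'
from h import *
import cv2
for n in("scene","top"):
    im=capture(n);c=(340,215) if n=="scene" else (350,215)
    cv2.imwrite(f"pics/{n}5c.png",cv2.resize(im[c[1]-60:c[1]+60,c[0]-70:c[0]+70],None,fx=5,fy=5,interpolation=cv2.INTER_CUBIC))
E
```

```text
clock: 5.72
position: [0.506, 0.0991, 0.2373]
tcp_rot: [[-0.974, -0.227, 0.008], [-0.227, 0.974, -0.002], [-0.008, -0.004, -1.0]]
contact_force: [0.2, -0.3, -0.8]
finger_gap: 1.002
clock 5.725 pos [0.506  0.0991 0.2373] yaw 1.8 dtool mm [-144.1   -0.8   -1.6] roll 0.01 gap 1.002 F [ 0.2 -0.3 -0.8] tilt [ 0.008 -0.002 -1.   ]
```

View pics/scene5c.png

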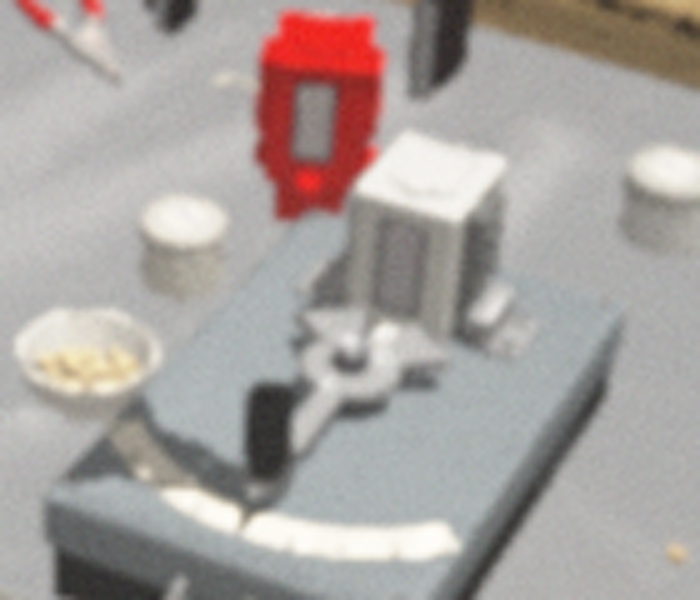

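View pics/top5c.png

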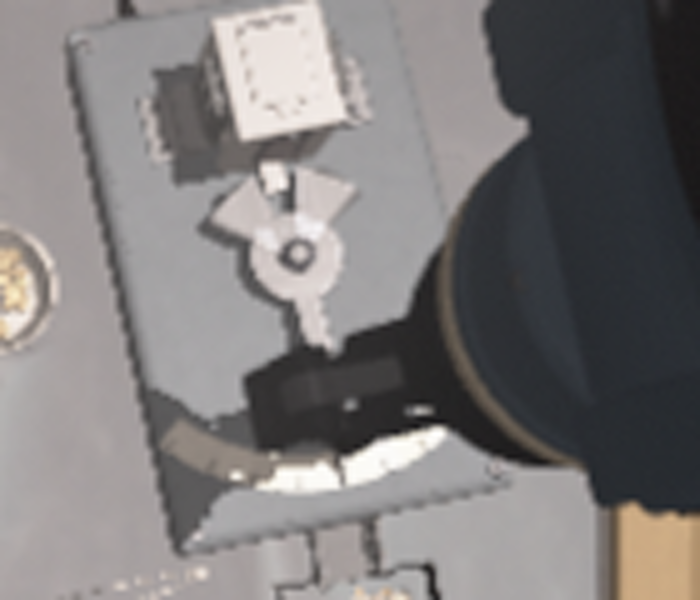

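```bash
python3 -m crank '[{"claw":-1,"dx":-48,"dy":0,"dz":0,"roll":0.01},{"claw":-1,"dx":-48,"dy":0,"dz":0,"roll":0},{"claw":-1,"dx":-46,"dy":-1,"dz":0,"roll":0},{"claw":-1,"dx":0,"dy":0,"dz":0,"roll":0}]'
python3 go.py .6465 .131 .2 1.79
python3 - <<'E'
from h import *
import cv2
s=manip.get_state();R=s["tcp_rot"];p=s["position"]
for n in("scene","top"):
    im=capture(n);c=(340,190) if n=="scene" else (350,215)
    o=np.array([c[0]-70,c[1]-60])
    k=cv2.resize(im[c[1]-60:c[1]+60,c[0]-70:c[0]+70],None,fx=5,fy=5,interpolation=cv2.INTER_CUBIC)
    for q in ([0,.0425,-.013],[0,-.0425,-.013]):
        u=(proj(n,p+R@q)[0]-o)*5;cv2.circle(k,tuple(u.astype(int)),2,(0,0,255),-1)
    cv2.imwrite(f"pics/{n}6c.png",k)
E
```

```text
clock: 6.32
position: [0.6444, 0.1293, 0.2264]
tcp_rot: [[-0.976, -0.217, -0.006], [-0.217, 0.976, -0.005], [0.007, -0.004, -1.0]]
contact_force: [0.0, -1.0, -1.1]
finger_gap: 0.999
clock 6.325 pos [0.6444 0.1293 0.2264] yaw 1.79 dtool mm [-2.6  1.3 26.4] roll -0.0 gap 0.999 F [ 0.  -1.  -1.1] tilt [-0.006 -0.005 -1.   ]
```

View pics/scene6c.png

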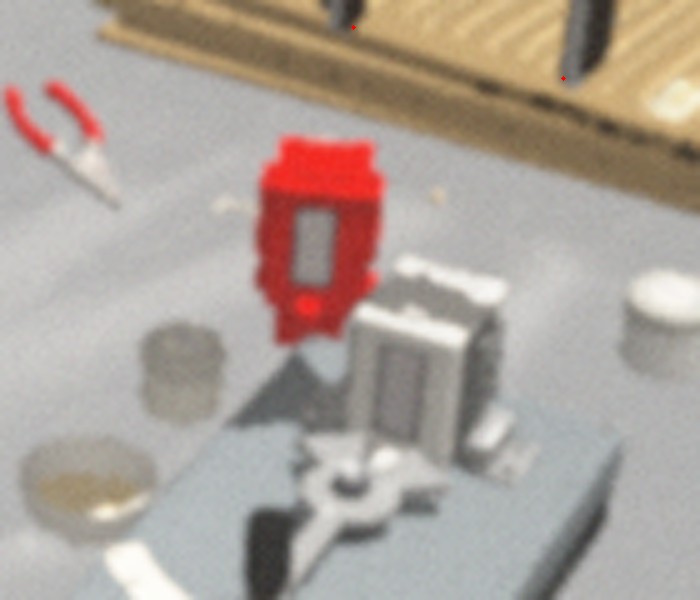

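View pics/top6c.png

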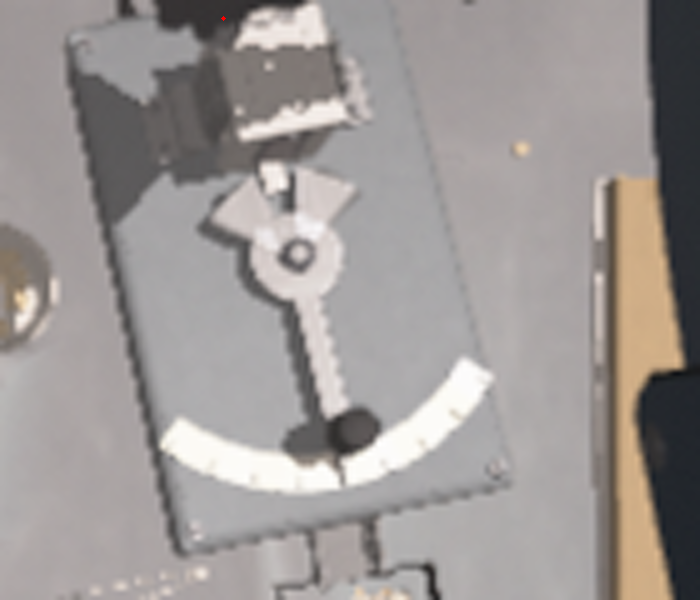

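```bash
python3 - <<'E'
from h import *
b=lambda u,z:back("top",np.array(u)/5+[280,155],z)
pv=b((297,256),.078);a1=b((309,310),.076);a2=b((332,400),.076);k=b((355,430),.109);m=b((340,472),.061)
an=lambda d:np.arctan2(-d[1],-d[0])
print("pivot",pv,"mark dir",an(m-pv),np.hypot(*(m-pv)[:2]),"arm",an(a2-a1),an(a2-pv),"knob",an(k-pv),np.hypot(*(k-pv)[:2]),k)
c=[b(u,.13) for u in((213,20),(320,0),(345,118),(240,140))];print(np.mean(c,0))
# edges direction: left edge top deck, right edge
l=b((180,552),.06)-b((70,35),.06);r=b((505,487),.06);print(an(l))
import numpy as np
s=lambda u,z:back("scene",np.array(u)/5+[270,155],z)
pv=s((350,352),.078);k=s((272,388),.109);m=s((243,520),.061);k2=s((262,487),.076)
print("scene",an(m-pv),np.hypot(*(m-pv)[:2]),an(k-pv),np.hypot(*(k-pv)[:2]),an(k2-pv))
E
```

```text
pivot [0.58095815 0.1179671  0.078     ] mark dir 0.22039020419459734 0.09317985263577934 arm 0.23702144632302974 0.23172518449607885 knob 0.22217213278855324 0.07968869697188596 [0.50322811 0.10040778 0.109     ]
[0.64880468 0.13317799 0.13      ]
0.21169588332460776
scene 0.23268214080569127 0.09658336121420807 0.22582500708572442 0.07670933732691804 0.2869841054711036
```

```bash
python3 -m crank '[{"claw":-1,"dx":-2.6,"dy":1.3,"dz":30,"roll":0},{"claw":-1,"dx":0,"dy":0,"dz":40,"roll":0},{"claw":-1,"dx":0,"dy":0,"dz":20,"roll":0},{"claw":-1,"dx":0,"dy":0,"dz":0,"roll":0}]'
python3 go.py .647 .131 .078 1.79
python3 - <<'E'
from h import *
import cv2
im=capture("scene");c=(350,190)
cv2.imwrite("pics/scene7c.png",cv2.resize(im[c[1]-60:c[1]+60,c[0]-70:c[0]+70],None,fx=5,fy=5,interpolation=cv2.INTER_CUBIC))
E
```

```text
clock: 6.92
position: [0.6399, 0.1293, 0.1371]
tcp_rot: [[-0.976, -0.218, -0.005], [-0.218, 0.976, -0.005], [0.006, -0.004, -1.0]]
contact_force: [0.2, 0.4, 0.4]
finger_gap: 1.002
clock 6.925 pos [0.6399 0.1293 0.1371] yaw 1.79 dtool mm [-7.6  0.3 59. ] roll 0.0 gap 1.002 F [0.2 0.4 0.4] tilt [-0.005 -0.005 -1.   ]
```

View pics/scene7c.png

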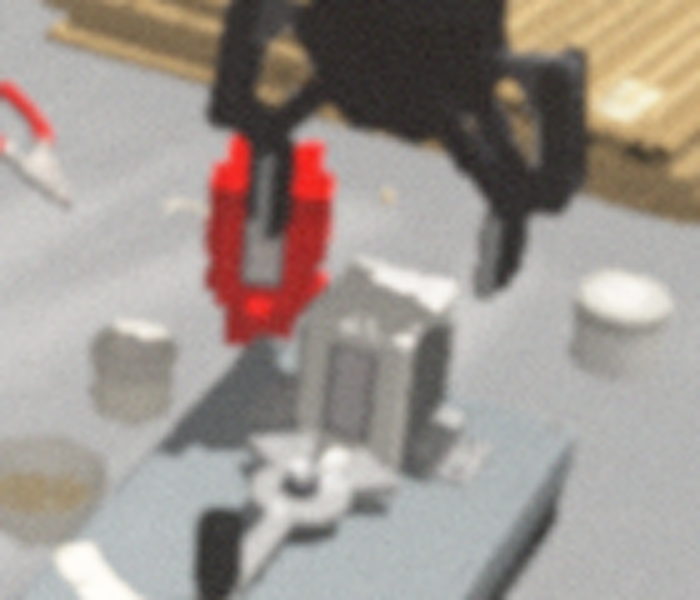

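```bash
python3 -m crank '[{"claw":-1,"dx":-8,"dy":0,"dz":0,"roll":0},{"claw":-1,"dx":0,"dy":0,"dz":0,"roll":0},{"claw":-1,"dx":-1,"dy":0,"dz":15,"roll":0},{"claw":-1,"dx":-1,"dy":0,"dz":15,"roll":0},{"claw":-1,"dx":-1,"dy":0,"dz":15,"roll":0},{"claw":-1,"dx":0,"dy":0,"dz":0,"roll":0}]'
python3 go.py .647 .131 .078 1.79
```

```text
clock: 7.72
position: [0.6523, 0.1319, 0.0921]
tcp_rot: [[-0.976, -0.218, -0.001], [-0.218, 0.976, -0.004], [0.002, -0.004, -1.0]]
contact_force: [-0.3, -0.1, 0.7]
finger_gap: 1.003
clock 7.725 pos [0.6523 0.1319 0.0921] yaw 1.79 dtool mm [ 5.3  0.3 14.1] roll 0.0 gap 1.003 F [-0.3 -0.1  0.7] tilt [-0.001 -0.004 -1.   ]
```

```bash
python3 -m crank '[{"claw":-1,"dx":4.5,"dy":0,"dz":7,"roll":0},{"claw":-1,"dx":0,"dy":0,"dz":6,"roll":0},{"claw":-1,"dx":0,"dy":0,"dz":0,"roll":0}]'
python3 go.py .647 .131 .078 1.79
python3 - <<'E'
from h import *
import cv2
im=capture("scene");c=(350,190)
cv2.imwrite("pics/scene8c.png",cv2.resize(im[c[1]-60:c[1]+60,c[0]-70:c[0]+70],None,fx=5,fy=5,interpolation=cv2.INTER_CUBIC))
E
```

```text
clock: 8.1
position: [0.6476, 0.1308, 0.0785]
tcp_rot: [[-0.976, -0.218, -0.001], [-0.218, 0.976, -0.004], [0.002, -0.004, -1.0]]
contact_force: [-0.2, 0.5, 0.4]
finger_gap: 1.004
clock 8.1 pos [0.6476 0.1308 0.0785] yaw 1.79 dtool mm [0.6 0.3 0.5] roll 0.0 gap 1.004 F [-0.2  0.5  0.4] tilt [-0.001 -0.004 -1.   ]
```

View pics/scene8c.png

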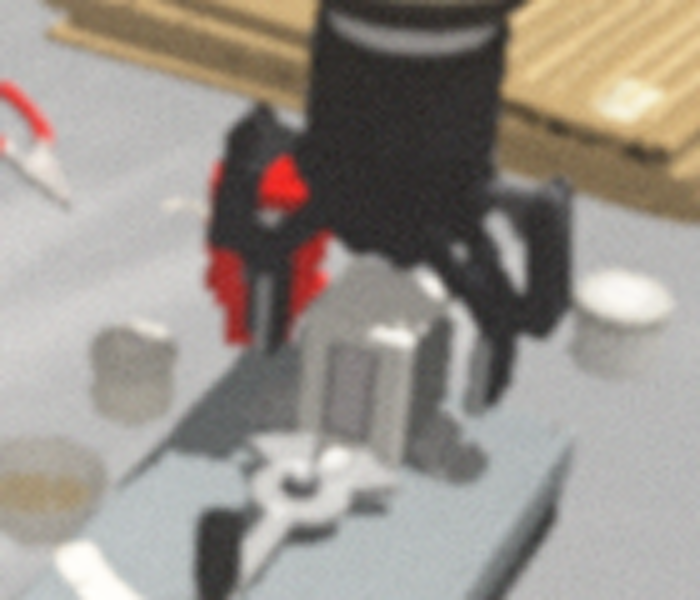

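```bash
python3 -m crank '[{"claw":-0.3,"dx":0,"dy":0,"dz":0,"roll":0},{"claw":-0.3,"dx":0,"dy":0,"dz":0,"roll":0},{"claw":-0.3,"dx":0,"dy":0,"dz":0,"roll":0}]' 40
python3 go.py .647 .131 .078 1.79
```

```text
clock: 8.52
position: [0.6483, 0.1311, 0.0798]
tcp_rot: [[-0.976, -0.218, 0.001], [-0.218, 0.976, -0.003], [0.0, -0.003, -1.0]]
contact_force: [-0.3, 0.1, -1.3]
finger_gap: 0.651
clock 8.525 pos [0.6483 0.1311 0.0798] yaw 1.79 dtool mm [1.3 0.2 1.8] roll 0.0 gap 0.651 F [-0.3  0.1 -1.3] tilt [ 0.001 -0.003 -1.   ]
```

```bash
python3 -m crank '[{"claw":1,"dx":0,"dy":0,"dz":0,"roll":0},{"claw":1,"dx":0,"dy":0,"dz":0,"roll":0},{"claw":1,"dx":0,"dy":0,"dz":0,"roll":0},{"claw":1,"dx":0,"dy":0,"dz":0,"roll":0}]' 50
python3 go.py .647 .131 .078 1.79
python3 - <<'E'
from h import *
import cv2
im=capture("scene");c=(350,190)
cv2.imwrite("pics/scene9c.png",cv2.resize(im[c[1]-60:c[1]+60,c[0]-70:c[0]+70],None,fx=5,fy=5,interpolation=cv2.INTER_CUBIC))
E
```

```text
clock: 9.02
position: [0.649, 0.1314, 0.0816]
tcp_rot: [[-0.976, -0.218, 0.003], [-0.218, 0.976, -0.003], [-0.002, -0.003, -1.0]]
contact_force: [-0.5, 0.1, 2.4]
finger_gap: 0.497
clock 9.025 pos [0.649  0.1314 0.0816] yaw 1.79 dtool mm [2.1 0.  3.6] roll 0.0 gap 0.497 F [-0.5  0.1  2.4] tilt [ 0.003 -0.003 -1.   ]
```

View pics/scene9c.png

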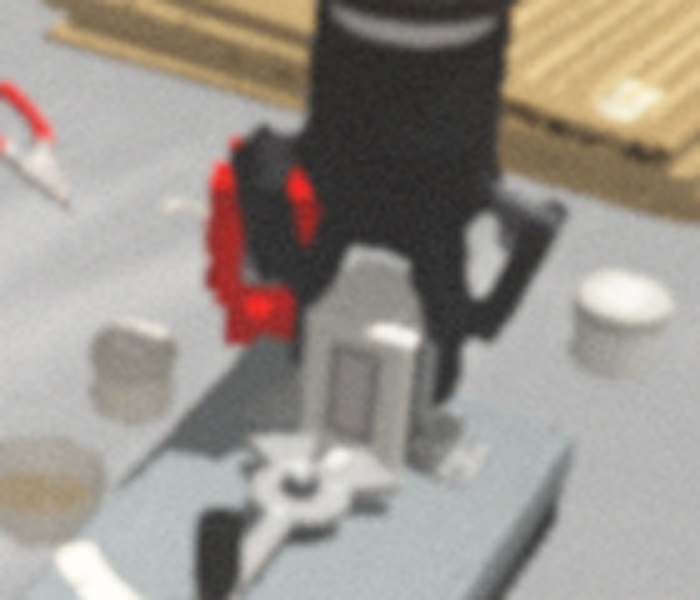

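```bash
python3 -m crank '[{"claw":1,"dx":0,"dy":0,"dz":-3,"roll":0},{"claw":1,"dx":0,"dy":0,"dz":-4,"roll":0},{"claw":1,"dx":0,"dy":0,"dz":-4,"roll":0}]'
python3 go.py .649 .1314 .19 1.79
```

```text
clock: 9.45
position: [0.6485, 0.1313, 0.0925]
tcp_rot: [[-0.976, -0.218, 0.001], [-0.218, 0.976, -0.003], [-0.001, -0.003, -1.0]]
contact_force: [-0.3, 0.0, -2.2]
finger_gap: 0.5
clock 9.45 pos [0.6485 0.1313 0.0925] yaw 1.79 dtool mm [ -0.6  -0.3 -97.5] roll 0.0 gap 0.5 F [-0.3  0.  -2.2] tilt [ 0.001 -0.003 -1.   ]
```

Only about 2 N at the wrist, which is roughly the cassette's weight, so it is coming up freely.

```bash
python3 -m crank '[{"claw":1,"dx":0,"dy":0,"dz":-6,"roll":0},{"claw":1,"dx":0,"dy":0,"dz":-8,"roll":0},{"claw":1,"dx":0,"dy":0,"dz":-8,"roll":0},{"claw":1,"dx":0,"dy":0,"dz":-8,"roll":0},{"claw":1,"dx":0,"dy":0,"dz":-10,"roll":0},{"claw":1,"dx":0,"dy":0,"dz":-12,"roll":0},{"claw":1,"dx":0,"dy":0,"dz":-12,"roll":0},{"claw":1,"dx":0,"dy":0,"dz":-12,"roll":0},{"claw":1,"dx":0,"dy":0,"dz":-12,"roll":0},{"claw":1,"dx":0,"dy":0,"dz":-6,"roll":0},{"claw":1,"dx":0,"dy":0,"dz":0,"roll":0},{"claw":1,"dx":0,"dy":0,"dz":0,"roll":0}]'
python3 go.py .649 .1314 .19 1.79
python3 - <<'E'
from h import *
import cv2
for n in("scene","top"):
    im=capture(n);c=(345,200) if n=="scene" else (350,215)
    cv2.imwrite(f"pics/{n}10c.png",cv2.resize(im[c[1]-60:c[1]+60,c[0]-70:c[0]+70],None,fx=5,fy=5,interpolation=cv2.INTER_CUBIC))
E
```

```text
clock: 10.95
position: [0.6488, 0.1316, 0.1944]
tcp_rot: [[-0.976, -0.218, 0.003], [-0.218, 0.976, -0.003], [-0.003, -0.003, -1.0]]
contact_force: [-0.4, -0.3, -2.0]
finger_gap: 0.498
clock 10.95 pos [0.6488 0.1316 0.1944] yaw 1.79 dtool mm [-0.2 -0.2  4.4] roll 0.0 gap 0.498 F [-0.4 -0.3 -2. ] tilt [ 0.003 -0.003 -1.   ]
```

View pics/scene10c.png

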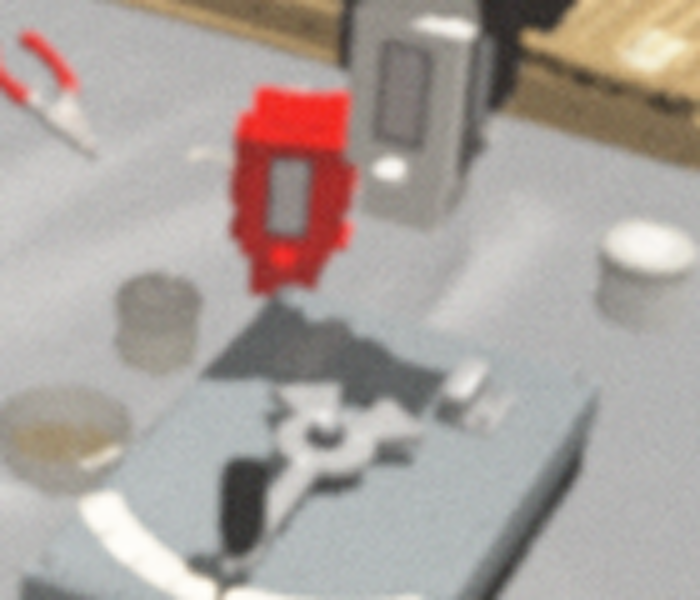

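View pics/top10c.png

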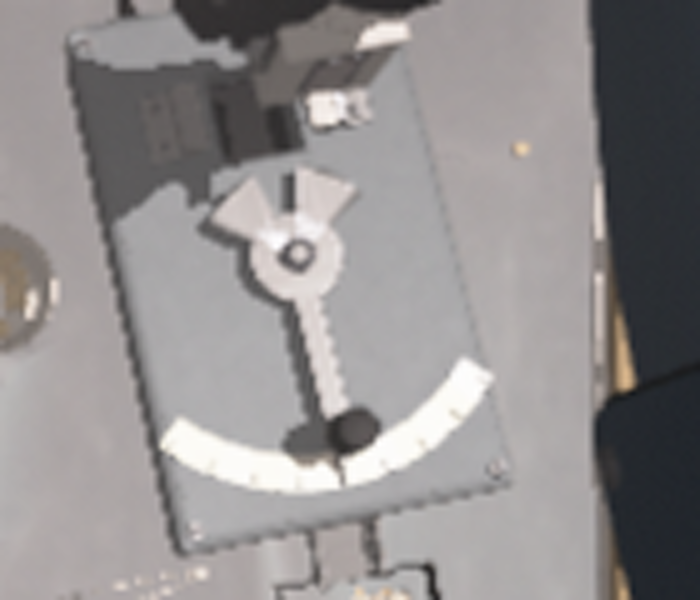

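```bash
python3 - <<'E'
from station import manip,job
s=manip.get_state();print(s["clock"],abs(s["dq"]).max(),s["finger_gap"]);print(job.close_job())
E
```

```text
11.05 0.0029273146316337916 0.4968340395545557
the job is handed in; nothing more can be done
None
```

I swung the feed lever to neutral, pinched both cassette catches and lifted the white cassette straight out. I handed the job in at 11.05 s with it still held up; no verdict was reported.

- **Lever:** in the top picture the lever read 0 to 0.02 rad from the heavy mark. It looked unchanged in the last pictures. One rough reading in the scene picture, at the foot of the knob, gave about 0.05 rad. That is still within the 0.08 rad limit.
- **Catches:** the side force stayed near zero while the jaws closed. The opening stopped at 0.50 and held there. At 85 mm full travel that works out to about 42 mm, against 47 mm expected with both catches on their stops. I put this down to the gripper scale and finger flex, so "both fully in" is inferred, not measured. The cassette did come free of both keepers with only about 2 N at the wrist.
- **Height and stillness:** the tool rose about 113 mm, which puts the cassette's centre near 0.21 m against the 0.165 m required. It was upright in the last scene picture and clear of the feeder. The arm was still, with the wrist force at about the cassette's weight.
- **Bystanders:** I noticed no contact with any of them. In the last pictures the cup, the jar and the red look-alike looked undisturbed. The tray and tweezers were only partly in view, and I took no final full-frame picture.

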